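# Start the press nut on its stud by backing it off

## Robot

A 7-joint arm with a two-finger parallel gripper is mounted at the origin on the work surface. World frame = base frame: x ahead of the robot, y to its left, z up, the work surface at z = 0. Lengths are in mm, angles in rad, forces in N, time in s.
With the tool pointing down it reaches from about 400 to 875 mm from the base axis. Payload 4.4 kg.
Tool frame: the origin (TCP) lies at the very end of the fingers, on their centre line; the grasp point (between the pads) lies 19 mm behind it; y points along the fingers, x is the direction in which the jaws open and shut, and the axes are right-handed (so a half turn about y gives the same grasp; the last joint's range is limited). The gripper opens to 85 mm and grips with 20 to 120 N. Pads are 22 mm wide; open, the fingers measure 114 mm over their backs; the gripper's body (76 mm by 85 mm) begins 54 mm behind the grasp point. The pads swing forward as they close: fully open they stand 13 mm farther back than shut.
Start: joints at [1.27, 0.628, 0.038, 1.517, -0.027, 0.996, -0.02], TCP at [151.25, -632.172, 210.313] pointing down, gripper open.
Joint ranges: [-3.06, 3.06], [-0.37, 2.12], [-1.25, 1.32], [0.18, 2.47], [-1.1, 4.24], [0.23, 1.98], [-2.94, 2.94]. Speed limits (rad/s): [2.57, 2.57, 3.14, 3.14, 3.14, 3.14, 3.14].

## Interface

Orientations are given as [roll, pitch, yaw] about the fixed x, y, z axes, in that order (R = Rz(yaw) Ry(pitch) Rx(roll)).
In Python, from cell import readout, eyes, finish_job gives the robot as it stands. The module is installed in compiled form; this text tells all that it offers.
- The arm moves only by the tool apply_moves, never from a script. Its argument "commands" is a list that holds one entry, the list of rows, each a list of 6 numbers: the shift along the tool's x, y, z in units of 0.04 m (1.0 is 0.04 m), then the turn, a rotation vector about the tool's x, y, z in units of 5 degrees (1.0 is 5 degrees). A call has 1 to 8 rows; each row shifts and turns the pose as measured when the row begins, along the tool's axes as they then stand; what a row does not reach is not made up. A row lasts 1/12 s, in which the tool goes at most 41.7 mm and 7.16 degrees, less where a joint would pass 70% of its speed; a pose out of reach is approached as far as the arm can. A call with a number of a shift or a turn outside -1 to 1 is refused whole. A call with a gripper value outside its range is refused whole. "claw" is the finger opening in mm, from 0 to 85.4, set as the call begins (left out, the last holds). The fingers move at their own pace and stop on an object; the grip force is fixed at half the most. Time passes only in rows, so rows that do not move let the fingers close. It gives the time, the measured TCP pose, the force and the opening at its end, in the units of the state.
- readout.read_state(): the state, without advancing time (a new reading comes with each control period).
- eyes.get_image(name): name is "scene" or "top"; returns a dict with "image" (400x640x3 uint8, red, green, blue), "mtx" (3x3 intrinsics, pixels), "rvec" (rotation vector, rad) and "tvec" (3), from world to camera coordinates, as OpenCV has them. Camera axes: x right, y down, z forward; pixel columns grow to the right and rows downward; lengths in mm; the calibration is good to about 2 mm. A picture is of the moment at which its call begins. There is no depth.
- finish_job(): hands the job in, once; it reports no verdict.
The state is a dict: "clock": time; "qpos": joint angles; "qd": joint speeds; "tau": joint torques, N m; "eef_pos": TCP position; "tool_rot": TCP orientation; "force": force on the tool from outside, world axes, zero at the start; "torque": the same for the moment, N m; "width": finger opening in mm.
Only numpy, scipy, OpenCV 4.12 (cv2) and the standard library are available. Lean on these libraries where they do the work, as an engineer would, in place of code of your own. Each camera call takes 0.05 s, during which the arm holds its last target. There are 200 camera calls.

## Task

Take the steel hex nut with the red line and set it level on top of the thread of the bare stud of the gluing press, its red line turned about 65 degrees clockwise (seen from above) from the red line of the stud. Keeping it on the stud, back it off counter-clockwise until the two lines match and the thread drops in, then let go so that it sits level and fully down on the stud's shoulder. Leave the brass nut where it is.

Things in the scene. Friction and masses are not known exactly. Their poses are not given: they have to be found in the camera images.
- press_nut: Steel hex nut, 50 mm across flats, 30 high, 0.22 kg, flat on the bench. Origin: centre of its underside; z up its axis, x along the red line across its top, which runs to two opposite corners (flats face 30, 90, 150 deg from x). Hole in top 24 mm, inside 42 mm wide; two thread lugs stand in at the underside on +x and -x (8 wide, 10 high, tips 24 apart). A half turn is the same.
- stud (a point): Bare fixed stud: the point is on its axis at its round shoulder (48 mm wide), 60 mm above the bench; z up, x along the red line on the bed beside it. Its 16 mm core, tip tapered, rises 34 mm above the point. Two thread segments stand 8 mm high on the shoulder on its +y and -y, out to 18 mm from the axis, leaving a 22 mm gap along x. Side play of the nut: about 4 mm.
- press: Gluing press: wooden bed 170 x 270 x 22 mm, origin under its centre, stud at y +65 mm; a second stud at y -65 carries its nut and caul. Nut line 35 to 90 deg clockwise of the stud's: lugs rest on the segments, underside 8 mm over the shoulder. Within 25 deg: free to drop 8 mm to the shoulder once lowered or let go. Counter-clockwise of it are stops 5 mm higher.
- brass_nut: Not to be used: plain brass hex nut, 50 mm across flats, 30 mm high, no red line, lying on the bench. Origin: centre of its underside.
Things that resemble listed ones, but are neither listed nor needed, are in the scene too. Several things have the shape of the press_nut; the one meant has the colours described above.

How it is judged:
By the outcome, as a careful person would: the job done as asked, in the order asked, and still so for the second after the job is handed in, with the robot touching nothing.
It also fails if it takes over 40 s, if anything falls off the work surface, if the arm or the gripper's body presses on something with over 40 N, if the wrist force passes 120 N, or if a joint passes its speed limit or range.

## Working session

There is one attempt and no reset: what is moved stays moved. The work goes in short steps, Python scripts to look and compute and a tool call to move; the robot and the scene stay as the last step left them, time stands still between calls to the robot, and variables do not carry over. Pictures are saved under pics/ and viewed, about 8 in all and at most 12, crops included, and the job is handed in when it is done.

Besides the shell and the picture viewer there is one more tool, called in YAML: its name, and indented under it one key for each argument. apply_moves: Moves the arm, as the interface text tells. Shifts and turns lie within -1 to 1; 1 stands for 0.04 m of shift or 5 degrees of turn. Its arguments: {"type":"object","properties":{"commands":{"type":"array"},"claw":{"type":"number"}},"required":["commands"]}

```bash
mkdir -p pics; cat > h.py <<'E'
import numpy as np, cv2
from cell import readout, eyes, finish_job
def grab(n,f):
    d=eyes.get_image(n); cv2.imwrite('pics/'+f,d['image'][:,:,::-1]); np.savez('pics/'+n+'.npz',**d); return d
def ray(d,u,v,z):
    R=cv2.Rodrigues(np.array(d['rvec'],float))[0]; t=np.array(d['tvec'],float).ravel()
    r=R.T@np.linalg.solve(np.array(d['mtx']),[u,v,1.]); c=-R.T@t
    return c+r*(z-c[2])/r[2]
def proj(d,P):
    return cv2.projectPoints(np.array(P,float).reshape(-1,3),np.array(d['rvec'],float),np.array(d['tvec'],float),np.array(d['mtx'],float),None)[0].reshape(-1,2)
def crop(d,f,u,v,w,h,k):
    u,v=int(u),int(v);cv2.imwrite('pics/'+f,cv2.resize(d['image'][v:v+h,u:u+w,::-1],None,fx=k,fy=k,interpolation=cv2.INTER_CUBIC))
E
python3 - <<'E'
from h import *
a=grab('scene','s1.png');b=grab('top','t1.png')
for d in(a,b):
    R=cv2.Rodrigues(np.array(d['rvec'],float))[0];print(-R.T@np.array(d['tvec']).ravel(),R[2])
s=readout.read_state();print(s)
E
```

```text
[962.00349298 303.94916021 883.21263147] [-0.41586266 -0.31245752 -0.85406589]
[480.91329336  23.28870858 708.05792124] [ 0.12188198  0.02880554 -0.99212652]
{'clock': 0.1, 'qpos': array([ 1.27018758,  0.62924457,  0.03845452,  1.51827963, -0.02699178,
        0.99633129, -0.01999147]), 'qd': array([-0.00105418, -0.00320149,  0.0013687 , -0.00195337,  0.00130358,
       -0.00040751, -0.00078031]), 'tau': array([ 2.91527351e-03, -5.64536369e+01,  1.23109091e+00, -1.93975371e+01,
        1.15364202e-02,  5.45156407e-03, -4.81373729e-05]), 'eef_pos': array([ 151.10507884, -631.56179554,  209.48343832]), 'tool_rot': array([-1.57082665,  0.00174432, -1.33598276]), 'force': array([-0.19453713,  0.29652387,  0.02594525]), 'torque': array([-0.04784932,  0.04359864, -0.04928859]), 'width': 85.74635687645335}
```

View pics/s1.png

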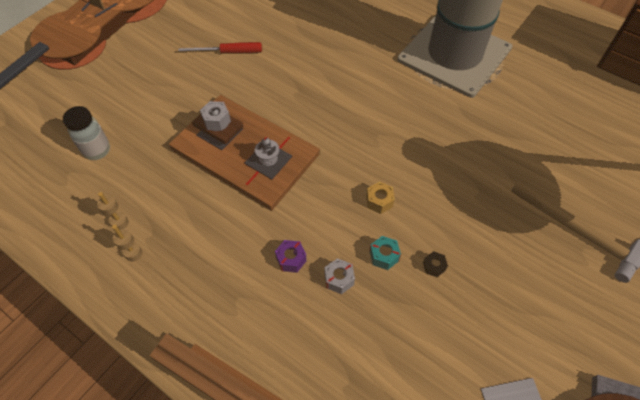

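View pics/t1.png

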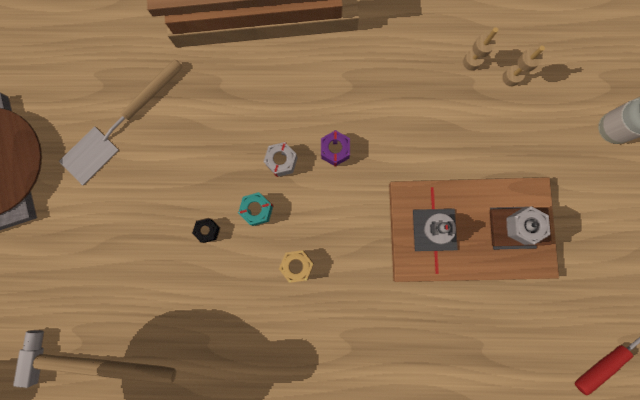

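The candidates in the scene picture are purple (291,255), silver-grey with a red line (340,275), teal with a red line (385,252), yellow brass (380,196) and black (435,264). The same ones in the top picture are (336,148), (281,159), (256,209), (297,267) and (206,231). The steel-grey one with the red line fits the description. I'll confirm it in an enlarged crop, together with the stud.

```bash
python3 - <<'E'
from h import *
d=np.load('pics/top.npz');im=d['image'][:,:,::-1]; e=np.load('pics/scene.npz')['image'][:,:,::-1]
r=lambda x,u,v,w,h,k:cv2.resize(x[v:v+h,u:u+w],None,fx=k,fy=k,interpolation=cv2.INTER_CUBIC)
a=r(im,255,134,50,50,8); b=r(im,385,175,100,110,4)
b=np.pad(b,((0,0),(0,0),(0,0)))[:400]
cv2.imwrite('pics/c1.png',np.hstack([a,b[:400]]))
E
```

```text
(no output)
```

View pics/c1.png

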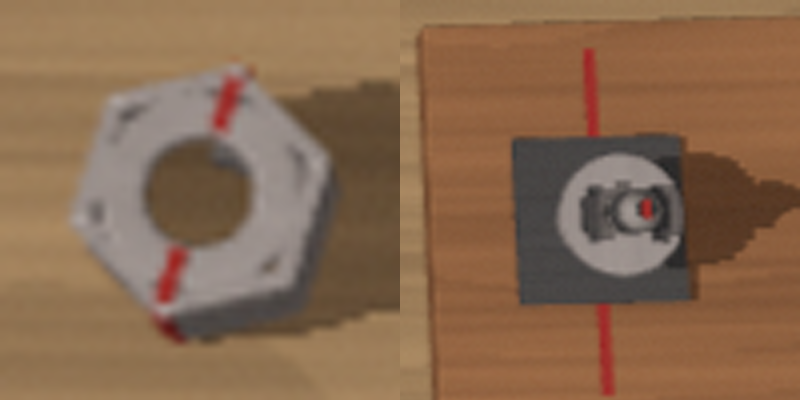

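```bash
python3 - <<'E'
from h import *
d=np.load('pics/top.npz')
P=lambda u,v,z:ray(d,u,v,z)
n1,n2=P(284.75,142.75,30),P(275.6,172.1,30)
print('nut',(n1+n2)/2,P(280,157.75,30),np.linalg.norm(n1-n2),np.degrees(np.arctan2(*(n1-n2)[1::-1])))
l1,l2=P(432.5,187.5,22),P(437.25,273.5,22)
print('line',(l1+l2)/2,np.degrees(np.arctan2(*(l1-l2)[1::-1])))
print('stud',P(440.75,228.5,60),P(445,227.75,94))
e=np.load('pics/scene.npz');print(ray(e,340,270,30),ray(e,267,153,60))
s=readout.read_state();print(s['tool_rot'])
E
```

```text
nut [643.79208132 111.17888133  30.        ] [643.10927087 111.49675957  30.        ] 53.68768992838049 -15.628871495251625
line [ 522.68336412 -152.30520927   22.        ] 1.944554637529068
stud [ 522.77265866 -151.95516557   60.        ] [ 521.78499409 -149.14416976   94.        ]
[639.16716727 111.68468857  30.        ] [ 531.77948276 -141.98150591   60.        ]
[-1.57082665  0.00174432 -1.33598276]
```

The left part of the crop shows the grey steel nut with its red line, corners at top-image (284.8,142.8) and (275.6,172.1). The right part shows the bare stud, shoulder centre about (440.8,228.5). The nut is at about (643,111.5) with its line at -15.6°. The stud is at about (522.5,-151.5) with its line at 1.9°. I'll grip at yaw 14.4°.

```bash
cat >> h.py <<'E'
def plan(p,yaw,n):
    "rows (units) from present pose to p (mm), yaw (deg), n equal steps"
    from scipy.spatial.transform import Rotation as Ro, Slerp
    s=readout.read_state(); R0=Ro.from_euler('xyz',s['tool_rot']); p0=np.array(s['eef_pos'])
    R1=Ro.from_euler('xyz',[-90,0,yaw],degrees=True)
    sl=Slerp([0,1],Ro.concatenate([R0,R1])); D=(np.array(p)-p0)/n
    rv=(R0.inv()*R1).as_rotvec(degrees=True)/n/5
    for i in range(n): print(np.round(np.r_[sl(i/n).inv().apply(D)/40,rv],2).tolist())
    print('pos',p0.round(1),'rot',np.degrees(s['tool_rot']).round(2),'F',s['force'].round(1),'w',round(s['width'],1),'t',round(s['clock'],2))
E
python3 -c "
from h import *
plan([641,109,150],14.4,24)"
```

```text
[-0.63, 0.06, 0.68, -0.0, -0.76, -0.0]
[-0.59, 0.06, 0.72, -0.0, -0.76, -0.0]
[-0.54, 0.06, 0.75, -0.0, -0.76, -0.0]
[-0.49, 0.06, 0.79, -0.0, -0.76, -0.0]
[-0.43, 0.06, 0.82, -0.0, -0.76, -0.0]
[-0.38, 0.06, 0.84, -0.0, -0.76, -0.0]
[-0.32, 0.06, 0.87, -0.0, -0.76, -0.0]
[-0.26, 0.06, 0.89, -0.0, -0.76, -0.0]
[-0.2, 0.06, 0.9, -0.0, -0.76, -0.0]
[-0.14, 0.06, 0.91, -0.0, -0.76, -0.0]
[-0.08, 0.06, 0.92, -0.0, -0.76, -0.0]
[-0.02, 0.06, 0.92, -0.0, -0.76, -0.0]
[0.04, 0.06, 0.92, -0.0, -0.76, -0.0]
[0.1, 0.06, 0.92, -0.0, -0.76, -0.0]
[0.16, 0.06, 0.91, -0.0, -0.76, -0.0]
[0.22, 0.06, 0.9, -0.0, -0.76, -0.0]
[0.28, 0.06, 0.88, -0.0, -0.76, -0.0]
[0.34, 0.06, 0.86, -0.0, -0.76, -0.0]
[0.39, 0.06, 0.84, -0.0, -0.76, -0.0]
[0.45, 0.06, 0.81, -0.0, -0.76, -0.0]
[0.5, 0.06, 0.78, -0.0, -0.76, -0.0]
[0.55, 0.06, 0.74, -0.0, -0.76, -0.0]
[0.6, 0.06, 0.71, -0.0, -0.76, -0.0]
[0.64, 0.06, 0.66, -0.0, -0.76, -0.0]
pos [ 151.1 -631.6  209.5] rot [-90.     0.1  -76.55] F [-0.2  0.3  0. ] w 85.7 t 0.1
```

apply_moves:
  commands:
    - [[-0.63,0,0.68,0,-0.76,0],[-0.59,0,0.72,0,-0.76,0],[-0.54,0,0.75,0,-0.76,0],[-0.49,0,0.79,0,-0.76,0],[-0.43,0,0.82,0,-0.76,0],[-0.38,0,0.84,0,-0.76,0],[-0.32,0,0.87,0,-0.76,0],[-0.26,0,0.89,0,-0.76,0]]
  claw: 85

```text
clock: 0.77
eef_pos: [309.6, -380.3, 204.2]
tool_rot: [-1.577, 0.006, -0.799]
force: [1.0, 0.9, 0.3]
width: 85.1
```

apply_moves:
  commands:
    - [[-0.2,0,0.9,0,-0.76,0],[-0.14,0,0.91,0,-0.76,0],[-0.08,0,0.92,0,-0.76,0],[-0.02,0,0.92,0,-0.76,0],[0.04,0,0.92,0,-0.76,0],[0.1,0,0.92,0,-0.76,0],[0.16,0,0.91,0,-0.76,0],[0.22,0,0.9,0,-0.76,0]]

```text
clock: 1.43
eef_pos: [471.7, -117.2, 201.9]
tool_rot: [-1.574, 0.011, -0.243]
force: [1.2, -0.2, 1.1]
width: 85.4
```

```bash
python3 -c "
from h import *
plan([643,111.5,120],14.4,12)"
```

```text
[0.23, 0.17, 0.55, 0.0, -0.47, -0.01]
[0.26, 0.17, 0.54, 0.0, -0.47, -0.01]
[0.28, 0.17, 0.53, 0.0, -0.47, -0.01]
[0.3, 0.17, 0.52, 0.0, -0.47, -0.01]
[0.32, 0.17, 0.5, 0.0, -0.47, -0.01]
[0.34, 0.17, 0.49, 0.0, -0.47, -0.01]
[0.36, 0.17, 0.48, 0.0, -0.47, -0.01]
[0.38, 0.17, 0.46, 0.0, -0.47, -0.01]
[0.4, 0.17, 0.44, 0.0, -0.47, -0.01]
[0.42, 0.17, 0.43, 0.0, -0.47, -0.01]
[0.43, 0.17, 0.41, 0.0, -0.47, -0.01]
[0.45, 0.17, 0.39, 0.0, -0.47, -0.01]
pos [ 471.7 -117.2  201.9] rot [-90.17   0.61 -13.9 ] F [ 1.2 -0.2  1.1] w 85.4 t 1.43
```

apply_moves:
  commands:
    - [[0.35,0.25,0.83,0,-0.71,0],[0.4,0.25,0.8,0,-0.71,0],[0.45,0.25,0.78,0,-0.71,0],[0.5,0.25,0.74,0,-0.71,0],[0.53,0.25,0.71,0,-0.71,0],[0.58,0.25,0.68,0,-0.71,0],[0.62,0.25,0.64,0,-0.71,0],[0.66,0.25,0.6,0,-0.71,0]]

```text
clock: 2.1
eef_pos: [645.6, 126.4, 116.5]
tool_rot: [-1.571, 0.011, 0.279]
force: [-0.3, -1.2, -0.3]
width: 85.0
```

```bash
python3 - <<'E'
from h import *
plan([643,111.5,75],14.4,3)
d=grab('top','t2.png'); crop(d,'c2.png',220,100,120,110,5)
E
```

```text
[-0.05, 0.35, -0.11, 0.0, 0.11, -0.04]
[-0.05, 0.35, -0.11, 0.0, 0.11, -0.04]
[-0.05, 0.35, -0.11, 0.0, 0.11, -0.04]
pos [645.6 126.4 116.5] rot [-90.     0.61  15.99] F [-0.3 -1.2 -0.3] w 85.0 t 2.1
```

View pics/c2.png

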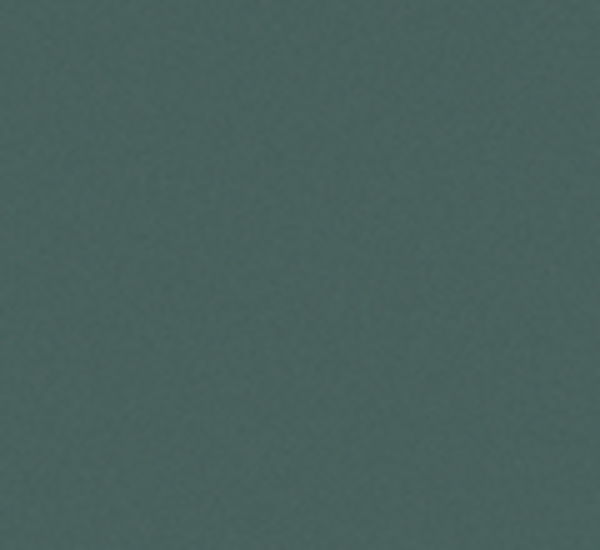

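The arm covers the top view, as this crop shows only the arm, so I'll use the scene camera from here. I'll centre and descend to just above the nut.

apply_moves:
  commands:
    - [[-0.05,0.35,-0.11,0,0.1,0],[-0.05,0.35,-0.11,0,0.1,-0.04],[-0.05,0.35,-0.11,0,0.1,-0.04],[0,0,0,0,0,0]]

```text
clock: 2.48
eef_pos: [644.8, 129.4, 66.7]
tool_rot: [-1.558, 0.002, 0.27]
force: [-0.2, 0.5, -0.4]
width: 85.1
```

```bash
python3 - <<'E'
from h import *
plan([643,111.5,6],14.4,6)
d=grab('scene','s2.png'); crop(d,'c3.png',270,200,140,110,5)
print(proj(d,[[643,111.5,30],readout.read_state()['eef_pos']]))
E
```

```text
[-0.03, 0.25, -0.07, -0.02, 0.04, -0.0]
[-0.03, 0.25, -0.07, -0.02, 0.04, -0.0]
[-0.03, 0.25, -0.07, -0.02, 0.04, -0.0]
[-0.03, 0.25, -0.07, -0.02, 0.04, -0.0]
[-0.03, 0.25, -0.07, -0.02, 0.04, -0.0]
[-0.03, 0.25, -0.07, -0.02, 0.04, -0.0]
pos [644.8 129.4  66.7] rot [-89.25   0.09  15.47] F [-0.2  0.5 -0.4] w 85.1 t 2.48
[[338.67530634 271.54054105]
 [347.48251625 269.77194998]]
```

View pics/c3.png

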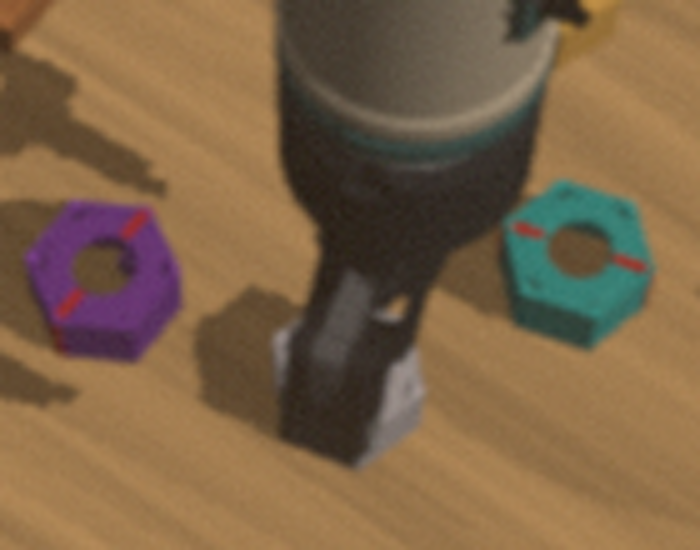

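The crop shows the arm over the grey nut at scene (340,275), sitting about 18 mm too far in +y, in agreement with the state. I'll correct sideways first.

apply_moves:
  commands:
    - [[-0.08,0,-0.21,-0.08,0.12,0],[-0.08,0,-0.21,-0.08,0.1,0],[0,0,0,0,0,0],[0,0,0,0,0,0]]

```text
clock: 2.87
eef_pos: [645.1, 110.6, 70.7]
tool_rot: [-1.573, -0.003, 0.248]
force: [-0.5, -0.4, -0.9]
width: 84.9
```

```bash
python3 - <<'E'
from h import *
plan([643,111.5,6],14.4,1)
E
```

```text
[-0.05, 1.62, 0.04, 0.02, -0.03, 0.04]
pos [645.1 110.6  70.7] rot [-90.11  -0.2   14.23] F [-0.5 -0.4 -0.9] w 84.9 t 2.87
```

apply_moves:
  commands:
    - [[-0.03,0.3,0.02,0,0,0],[-0.02,0.3,0.02,0,0,0],[0,0.3,0,0,0,0],[0,0.3,0,0,0,0],[0,0.2,0,0,0,0],[0,0,0,0,0,0],[0,0,0,0,0,0]]

```text
clock: 3.45
eef_pos: [643.0, 111.9, 9.0]
tool_rot: [-1.572, -0.004, 0.249]
force: [0.1, 0.2, 0.1]
width: 84.9
```

```bash
python3 - <<'E'
from h import *
plan([643,111.5,6],14.4,1)
E
```

```text
[-0.0, 0.08, -0.01, 0.02, -0.03, 0.05]
pos [643.  111.9   9. ] rot [-90.09  -0.24  14.24] F [0.1 0.2 0.1] w 84.9 t 3.45
```

apply_moves:
  commands:
    - [[0,0.13,0,0,0,0],[0,0,0,0,0,0],[0,0,0,0,0,0]]

```text
clock: 3.7
eef_pos: [643.0, 112.4, 3.0]
tool_rot: [-1.572, -0.004, 0.249]
force: [0.4, 0.9, -0.2]
width: 85.2
```

apply_moves:
  commands:
    - [[0,0,0,0,0,0],[0,0,0,0,0,0],[0,0,0,0,0,0],[0,0,0,0,0,0],[0,0,0,0,0,0],[0,0,0,0,0,0]]
  claw: 40

```text
clock: 4.2
eef_pos: [643.6, 112.4, 5.1]
tool_rot: [-1.573, -0.006, 0.249]
force: [0.0, 0.9, -2.6]
width: 46.0
```

apply_moves:
  commands:
    - [[0,0,0,0,0,0],[0,0,0,0,0,0],[0,0,0,0,0,0]]

```text
clock: 4.45
eef_pos: [643.6, 112.2, 4.9]
tool_rot: [-1.572, -0.006, 0.248]
force: [-0.6, 0.1, -0.8]
width: 46.1
```

```bash
python3 - <<'E'
from h import *
plan([643,111.5,6],14.4,1)
d=grab('scene','s3.png'); crop(d,'c4.png',290,225,100,80,7)
E
```

```text
[-0.02, -0.03, -0.01, 0.02, -0.03, 0.07]
pos [643.6 112.2   4.9] rot [-90.1   -0.33  14.24] F [-0.6  0.1 -0.8] w 46.1 t 4.45
```

View pics/c4.png

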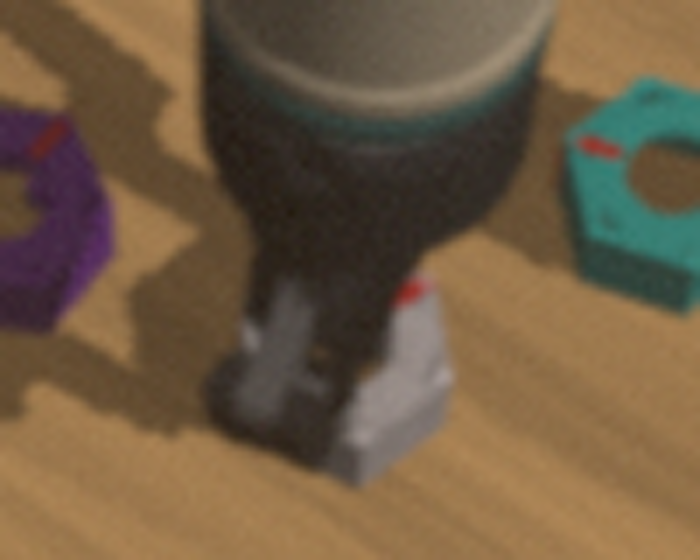

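The crop shows the fingers on opposite flats of the grey nut, with the red line's corner visible at crop (410,290). Lifting.

apply_moves:
  commands:
    - [[0,-0.3,0,0,0,0],[0,-0.6,0,0,0,0],[0,-0.7,0,0,0,0],[0,-0.7,0,0,0,0],[0,-0.6,0,0,0,0],[0,-0.3,0,0,0,0],[0,0,0,0,0,0]]

```text
clock: 5.08
eef_pos: [640.8, 112.1, 139.8]
tool_rot: [-1.572, -0.001, 0.25]
force: [-0.1, 0.4, -2.3]
width: 46.0
```

```bash
python3 - <<'E'
from h import *
plan([522.9,-151,135],-33.1,15)
E
```

```text
[-0.3, 0.01, -0.38, 0.0, 0.63, 0.0]
[-0.28, 0.01, -0.39, 0.0, 0.63, 0.0]
[-0.26, 0.01, -0.41, 0.0, 0.63, 0.0]
[-0.23, 0.01, -0.42, 0.0, 0.63, 0.0]
[-0.21, 0.01, -0.43, 0.0, 0.63, 0.0]
[-0.18, 0.01, -0.44, 0.0, 0.63, 0.0]
[-0.16, 0.01, -0.45, 0.0, 0.63, 0.0]
[-0.13, 0.01, -0.46, 0.0, 0.63, 0.0]
[-0.11, 0.01, -0.47, 0.0, 0.63, 0.0]
[-0.08, 0.01, -0.47, 0.0, 0.63, 0.0]
[-0.06, 0.01, -0.48, 0.0, 0.63, 0.0]
[-0.03, 0.01, -0.48, 0.0, 0.63, 0.0]
[-0.0, 0.01, -0.48, 0.0, 0.63, 0.0]
[0.02, 0.01, -0.48, 0.0, 0.63, 0.0]
[0.05, 0.01, -0.48, 0.0, 0.63, 0.0]
pos [640.8 112.1 139.8] rot [-9.007e+01 -4.000e-02  1.430e+01] F [-0.1  0.4 -2.3] w 46.0 t 5.08
```

Force z is -2.3 N, which is the nut's weight, so it is held. Carrying it to the stud.

apply_moves:
  commands:
    - [[-0.3,0,-0.38,0,0.63,0],[-0.28,0,-0.39,0,0.63,0],[-0.26,0,-0.41,0,0.63,0],[-0.23,0,-0.42,0,0.63,0],[-0.21,0,-0.43,0,0.63,0],[-0.18,0,-0.44,0,0.63,0],[-0.16,0,-0.45,0,0.63,0],[-0.13,0,-0.46,0,0.63,0]]

```text
clock: 5.75
eef_pos: [574.0, -26.1, 138.6]
tool_rot: [-1.565, -0.001, -0.202]
force: [-0.7, -0.4, -3.1]
width: 46.0
```

apply_moves:
  commands:
    - [[-0.11,0,-0.47,0,0.63,0],[-0.08,0,-0.47,0,0.63,0],[-0.06,0,-0.48,0,0.63,0],[-0.03,0,-0.48,0,0.63,0],[0,0,-0.4,0,0.5,0],[0,0,-0.2,0,0.3,0],[0,0,0,0,0,0],[0,0,0,0,0,0]]

```text
clock: 6.42
eef_pos: [522.5, -130.3, 136.4]
tool_rot: [-1.569, 0.004, -0.526]
force: [0.8, 0.4, -1.9]
width: 46.0
```

```bash
python3 - <<'E'
from h import *
plan([522.9,-151,125],-33.1,2)
E
```

```text
[0.13, 0.14, -0.22, -0.01, 0.29, -0.02]
[0.14, 0.14, -0.22, -0.01, 0.29, -0.02]
pos [ 522.5 -130.3  136.4] rot [-89.9    0.24 -30.16] F [ 0.8  0.4 -1.9] w 46.0 t 6.42
```

apply_moves:
  commands:
    - [[0.13,0.14,-0.22,0,0.29,-0.02],[0.14,0.14,-0.22,0,0.29,-0.02],[0,0,0,0,0,0],[0,0,0,0,0,0],[0,0,0,0,0,0]]

```text
clock: 6.83
eef_pos: [525.1, -149.3, 123.4]
tool_rot: [-1.566, 0.0, -0.576]
force: [-0.0, -0.1, -2.1]
width: 45.9
```

```bash
python3 - <<'E'
from h import *
plan([522.9,-151,125],-33.1,1)
d=grab('scene','s4.png'); crop(d,'c5.png',200,90,120,95,6)
for p in ([522.6,-151.7,60],[522.6,-151.7,94],[522.6,-151.7,150]): print(((proj(d,p)-[200,90])*6).round())
E
```

```text
[-0.02, -0.04, -0.06, -0.05, 0.02, -0.0]
pos [ 525.1 -149.3  123.4] rot [-8.974e+01  2.000e-02 -3.301e+01] F [-0.  -0.1 -2.1] w 45.9 t 6.83
[[397. 346.]]
[[388. 282.]]
[[371. 168.]]
```

View pics/c5.png

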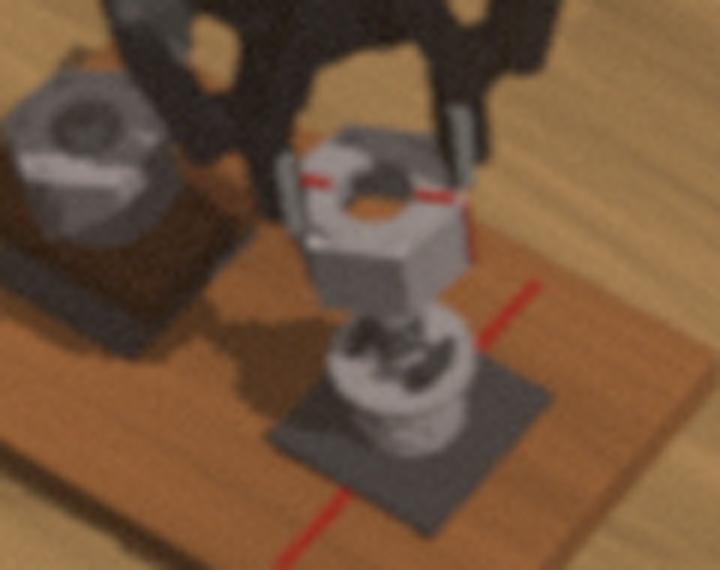

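The crop shows the nut held level over the stud. Its red line runs from crop (303,181) to (455,198), and the shoulder centre is near (402,356). I'll compare both in this one camera.

```bash
python3 - <<'E'
from h import *
d=np.load('pics/scene.npz')
P=lambda u,v,z:ray(d,200+(u+.5)/6-.5,90+(v+.5)/6-.5,z)
a,b=P(303,181,148.5),P(455,198,148.5)
print('nut',(a+b)/2,P(379,190,148.5),np.degrees(np.arctan2(*(a-b)[1::-1])),np.linalg.norm(a-b))
print('shoulder',P(402,356,60), 'tcp',readout.read_state()['eef_pos'])
a,b=P(280,565,22),P(538,286,22);print('line',(a+b)/2,np.degrees(np.arctan2(*(a-b)[1::-1])))
E
```

```text
nut [ 526.58957776 -146.51004549  148.5       ] [ 526.71994722 -146.34251271  148.5       ] -61.779089955596035 47.44043124588854
shoulder [ 524.48939669 -149.04816743   60.        ] tcp [ 525.19431049 -149.03101666  123.51019329]
line [ 523.70299029 -149.25634333   22.        ] 1.3767934621170266
```

Both cameras agree on a TCP target of about (522.9,-151.3). Correcting, then lowering to just above the segments.

apply_moves:
  commands:
    - [[-0.02,0,-0.08,-0.05,0,0],[0,0,0,0,0,0],[0,0.2,0,0,0,0],[0,0.2,0,0,0,0],[0,0,0,0,0,0],[0,0,0,0,0,0]]

```text
clock: 7.38
eef_pos: [523.2, -149.6, 106.1]
tool_rot: [-1.57, -0.0, -0.573]
force: [0.4, 0.3, -0.5]
width: 46.4
```

```bash
python3 - <<'E'
from h import *
plan([522.9,-151.3,74],-33.1,1)
E
```

```text
[0.02, 0.8, -0.04, -0.01, 0.06, 0.0]
pos [ 523.2 -149.6  106.1] rot [-89.93  -0.   -32.81] F [ 0.4  0.3 -0.5] w 46.4 t 7.38
```

apply_moves:
  commands:
    - [[0.02,0,-0.05,0,0.06,0],[0,0,0,0,0,0],[0,0.2,0,0,0,0],[0,0.2,0,0,0,0],[0,0.15,0,0,0,0],[0,0,0,0,0,0],[0,0,0,0,0,0]]

```text
clock: 7.97
eef_pos: [522.6, -151.9, 81.2]
tool_rot: [-1.57, 0.001, -0.578]
force: [-0.2, -0.4, -1.7]
width: 45.8
```

```bash
python3 - <<'E'
from h import *
plan([522.9,-151.3,73],-33.1,1)
E
```

```text
[-0.0, 0.21, 0.02, -0.01, -0.01, -0.01]
pos [ 522.6 -151.9   81.2] rot [-8.994e+01  4.000e-02 -3.314e+01] F [-0.2 -0.4 -1.7] w 45.8 t 7.97
```

apply_moves:
  commands:
    - [[0,0.1,0,0,0,0],[0,0.06,0,0,0,0],[0,0,0,0,0,0],[0,0,0,0,0,0]]

```text
clock: 8.3
eef_pos: [522.6, -151.7, 74.0]
tool_rot: [-1.57, 0.001, -0.578]
force: [-0.1, 0.6, -1.6]
width: 46.1
```

apply_moves:
  commands:
    - [[0,0.05,0,0,0,0],[0,0,0,0,0,0],[0,0,0,0,0,0]]

```text
clock: 8.55
eef_pos: [523.4, -151.6, 73.2]
tool_rot: [-1.569, -0.001, -0.578]
force: [-0.9, 0.5, -1.9]
width: 46.2
```

apply_moves:
  commands:
    - [[0,0.05,0,0,0,0],[0,0,0,0,0,0],[0,0,0,0,0,0]]

```text
clock: 8.8
eef_pos: [524.1, -151.6, 73.2]
tool_rot: [-1.569, -0.003, -0.578]
force: [-0.3, -0.2, -2.0]
width: 46.0
```

```bash
python3 - <<'E'
from h import *
plan([522.9,-151.3,73],-33.1,1)
d=grab('scene','s5.png'); crop(d,'c6.png',210,100,110,90,6)
E
```

```text
[-0.03, 0.01, -0.01, -0.02, -0.01, 0.03]
pos [ 524.1 -151.6   73.2] rot [-89.88  -0.16 -33.13] F [-0.3 -0.2 -2. ] w 46.0 t 8.8
```

View pics/c6.png

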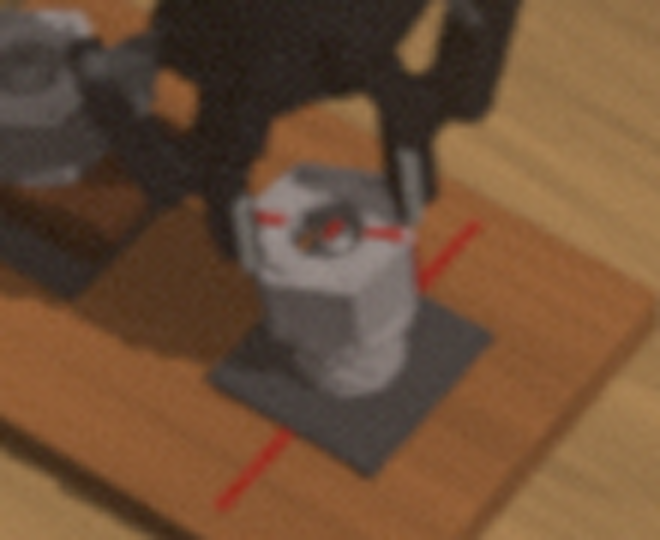

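The crop shows the nut on the stud, core tip visible in its hole at crop (333,230), with the red line from (258,219) to (408,237). A short pressing row will show whether it rests on the segments.

apply_moves:
  commands:
    - [[-0.03,0,0,0,0,0.03],[0,0.06,0,0,0,0]]

```text
clock: 9.02
eef_pos: [523.5, -150.9, 72.1]
tool_rot: [-1.569, -0.001, -0.578]
force: [-8.0, 2.8, 38.9]
width: 45.7
```

apply_moves:
  commands:
    - [[0,0.06,0,0,0,0]]

```text
clock: 9.1
eef_pos: [523.5, -150.8, 72.1]
tool_rot: [-1.569, -0.001, -0.578]
force: [-7.7, 1.4, 33.6]
width: 46.0
```

Contact at z=72.1 with about 35 N, so it sits on the segments. I'll relax and back it off counter-clockwise.

apply_moves:
  commands:
    - [[0,-0.01,0,0,0,0],[0,0,0,0,0,0],[0,0,0,0,0,0]]

```text
clock: 9.35
eef_pos: [524.0, -150.9, 73.8]
tool_rot: [-1.569, -0.003, -0.578]
force: [0.5, 0.6, -2.4]
width: 46.2
```

apply_moves:
  commands:
    - [[0,0,0,0,-0.7,0],[0,0,0,0,-0.7,0],[0,0,0,0,-0.7,0],[0,0,0,0,-0.7,0],[0,0,0,0,0,0]]

```text
clock: 9.77
eef_pos: [524.4, -150.6, 72.7]
tool_rot: [-1.569, -0.003, -0.323]
force: [-1.9, 0.4, 5.2]
width: 46.1
```

```bash
python3 - <<'E'
from h import *
plan([523.2,-151.3,72.6],31.9,1)
E
```

```text
[-0.02, 0.0, -0.03, -0.01, -10.09, 0.04]
pos [ 524.4 -150.6   72.7] rot [-89.89  -0.16 -18.53] F [-1.9  0.4  5.2] w 46.1 t 9.77
```

apply_moves:
  commands:
    - [[-0.02,0,-0.02,0,-0.7,0.03],[0,0,0,0,-0.7,0],[0,0,0,0,-0.7,0],[0,0,0,0,-0.7,0],[0,0,0,0,-0.7,0],[0,0,0,0,-0.7,0],[0,0,0,0,0,0]]

```text
clock: 10.35
eef_pos: [525.8, -149.9, 72.1]
tool_rot: [-1.567, -0.004, 0.047]
force: [-0.9, 0.1, 4.9]
width: 46.1
```

```bash
python3 - <<'E'
from h import *
plan([523.2,-151.3,72.6],31.9,1)
E
```

```text
[-0.07, -0.01, -0.03, -0.03, -5.84, 0.06]
pos [ 525.8 -149.9   72.1] rot [-89.78  -0.25   2.7 ] F [-0.9  0.1  4.9] w 46.1 t 10.35
```

apply_moves:
  commands:
    - [[-0.07,0,-0.03,-0.03,-0.7,0.05],[-0.01,0,0,0,-0.7,0],[-0.01,0,0,0,-0.7,0],[-0.01,0,0,0,-0.7,0],[-0.01,0,0,0,-0.7,0],[-0.01,0,0,0,-0.7,0],[0,0,0,0,0,0]]

```text
clock: 10.93
eef_pos: [520.0, -151.4, 68.4]
tool_rot: [-1.566, 0.001, 0.409]
force: [-0.2, -0.2, -2.5]
width: 46.2
```

```bash
python3 - <<'E'
from h import *
plan([523.2,-151.3,72.6],31.9,1)
E
```

```text
[0.07, -0.1, -0.03, -0.05, -1.69, -0.01]
pos [ 520.  -151.4   68.4] rot [-8.975e+01  7.000e-02  2.345e+01] F [-0.2 -0.2 -2.5] w 46.2 t 10.93
```

apply_moves:
  commands:
    - [[0.04,0,-0.02,-0.04,-0.6,0],[0.04,0,-0.01,0,-0.6,0],[0,0,0,0,-0.4,0],[0,0,0,0,0,0],[0,0,0,0,0,0]]

```text
clock: 11.35
eef_pos: [521.6, -151.3, 65.9]
tool_rot: [-1.566, 0.004, 0.538]
force: [0.4, 0.4, -1.8]
width: 46.3
```

```bash
python3 - <<'E'
from h import *
plan([523.2,-151.3,64.9],31.9,1)
E
```

```text
[0.03, 0.02, -0.02, -0.05, -0.22, -0.05]
pos [ 521.6 -151.3   65.9] rot [-89.74   0.24  30.82] F [ 0.4  0.4 -1.8] w 46.3 t 11.35
```

Nearly down, and the lines match within about 1°. I'll finish the turn and lower it onto the shoulder, ending on a pressing row to read the contact.

apply_moves:
  commands:
    - [[0.03,0,-0.02,-0.05,-0.22,-0.05],[0,0.02,0,0,0,0],[0,0.03,0,0,0,0]]

```text
clock: 11.6
eef_pos: [523.1, -151.5, 64.6]
tool_rot: [-1.572, -0.0, 0.555]
force: [-5.7, 0.4, 19.5]
width: 46.1
```

apply_moves:
  commands:
    - [[0,0.04,0,0,0,0]]

```text
clock: 11.68
eef_pos: [523.1, -151.5, 64.6]
tool_rot: [-1.573, 0.0, 0.554]
force: [-5.2, 0.4, 19.6]
width: 45.9
```

It is on the shoulder at z=64.6, 8 mm below the segment level. I'll relax the arm, then let go.

apply_moves:
  commands:
    - [[0,0,0,0,0,0]]

```text
clock: 11.77
eef_pos: [523.2, -151.5, 65.4]
tool_rot: [-1.574, 0.0, 0.554]
force: [-0.1, -0.0, -1.7]
width: 46.3
```

apply_moves:
  commands:
    - [[0,0,0,0,0,0],[0,0,0,0,0,0],[0,0,0,0,0,0],[0,0,0,0,0,0],[0,0,0,0,0,0],[0,0,0,0,0,0]]
  claw: 80

```text
clock: 12.27
eef_pos: [524.4, -151.6, 66.0]
tool_rot: [-1.576, -0.002, 0.552]
force: [-0.3, 0.6, 0.9]
width: 80.1
```

apply_moves:
  commands:
    - [[0,-0.2,0,0,0,0],[0,-0.5,0,0,0,0],[0,-0.7,0,0,0,0],[0,-0.7,0,0,0,0],[0,-0.7,0,0,0,0],[0,-0.3,0,0,0,0],[0,0,0,0,0,0]]

```text
clock: 12.85
eef_pos: [522.5, -150.1, 196.3]
tool_rot: [-1.571, 0.001, 0.554]
force: [-0.3, 0.6, 0.1]
width: 79.9
```

```bash
python3 - <<'E'
from h import *
d=grab('scene','s6.png'); crop(d,'c7.png',210,100,110,90,6)
E
```

```text
(no output)
```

View pics/c7.png

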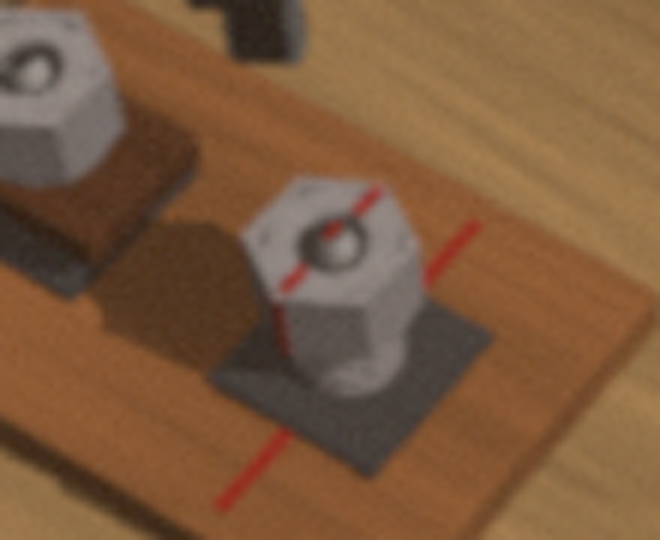

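The crop shows the nut free of the fingers. Its red line, (282,292) to (380,190), is parallel to the bed line, and the core tip shows at (338,240). One numeric check, then I hand it in.

```bash
python3 - <<'E'
from h import *
d=np.load('pics/scene.npz')
P=lambda u,v,z:ray(d,210+(u+.5)/6-.5,100+(v+.5)/6-.5,z)
for z in (90,98):
    a,b=P(282,292,z),P(380,190,z);print(z,(a+b)/2,np.degrees(np.arctan2(*(a-b)[1::-1]))%180,np.linalg.norm(a-b))
a,b=P(220,508,22),P(478,224,22);print(np.degrees(np.arctan2(*(a-b)[1::-1]))%180)
print(readout.read_state()['force'].round(1))
finish_job()
E
```

```text
90 [ 525.15855942 -149.48930627   90.        ] 1.1313037736994955 50.84489230436607
98 [ 529.56438874 -144.91612174   98.        ] 1.1313037736994769 50.332092681289396
1.8865121945748777
[0.1 0.1 0.1]
the job is handed in; nothing more can be done
```

The steel nut with the red line is on the bare stud, down on the shoulder and released. The job is handed in.

I set the nut on the thread segments with its line about 65° clockwise of the stud's line. I pressed lightly to confirm it rested there: contact came at TCP z 72.1 mm with about 35–39 N. I then backed it off counter-clockwise about 65°. It dropped in as the lines came together, and I lowered it to the shoulder, with contact at z 64.6 mm, before opening the fingers and lifting clear.

Last checks:
- **Lines:** the nut's line measures 1.1° and the stud's 1.9° in the scene camera, so they match within about 1°.
- **Seating:** the nut's top centre, taken at a height of 90 mm, falls at (525.2, -149.5). The same camera put the shoulder at (524.5, -149.0). Both the 8 mm drop and this fit agree with it being fully down. I judged that it sits level by eye, from the last picture.
- **Robot:** the gripper was clear, with about 0.1 N on the tool, and the clock was near 13 s of the 40 s allowed.
- **Brass nut:** I did not touch it.

Two readings did not match. The gripper read 46 mm on a 50 mm nut, though the nut held firmly and showed its weight. The two cameras differed by about 3 mm on the stud's position, which is close to the calibration error and within the 4 mm side play.

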